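# Clip the lid onto the screw dish

## Task

Close the dish of screws: take the blue lid out of its stand, lay it flat on the shelf with its knob up and let go, then pick it up by the knob and set it on the dish without dropping it. Press it down against the rubber seal until both orange clips have snapped over its edge and it sits level, then let go and leave the screwdriver and the torch where they lie.

Things in the scene. Friction and masses are not known exactly. Their poses are not given: they have to be found in the camera images.
- lid_centre (a point): Middle of the loose blue lid's disc (140 mm across, 8 mm thick; lid about 0.18 kg). x is the lid's axis, out of the knob side; y, z lie in the disc's plane. Under the disc a white step: 99 mm across for 6 mm, then 93 mm for 4 mm. Starts on edge in the stand, knob roughly away from the robot, leaning under 5 degrees, top edge 152 mm up. Flat on its step with knob up, this point is 14 mm up.
- lid_knob (a point): Middle of the lid's black cylindrical knob (28 mm across, rising 30 mm from the disc's face), 19 mm from lid_centre along the lid's x axis; same axes. Outside its white step the disc is a plain flange 20 mm wide, free to be gripped across its 8 mm.
- stand: Fixed wooden lid stand, foot 90 x 150 x 12 mm; origin on the shelf under its centre, z up. The lid stands in its y-z plane, lower edge on the foot between two 10 mm cross bars, sides between two pairs of thin steel posts (y = +57 and -57 mm, up to 92 mm above the shelf). The lid lifts out straight up.
- dish: Fixed white ceramic dish of screws in a grey cradle 130 x 200 x 8 mm; origin on the shelf under its centre, z up. Dish 118 mm across outside, 104 mm inside, rim 60 mm up, two orange clips at its +y and -y sides. Pressed home and caught, lid_centre is about 66.5 mm above this origin; resting uncaught on the seal 70 mm, on the clips' ramps 80 to 90 mm.
- dish_rim (a point): Centre of the dish's mouth, 60 mm above the shelf. A black rubber seal stands 6 mm proud of the rim and yields downward from about 6 N, some 12 N where the clips catch. Pressing the lid straight down past seal and clips takes roughly 12 to 18 N; it stops on the ceramic 2.5 mm below the caught height.
- clip_a (a joint): Outward travel (m) of the sprung clip on the dish's +y side: 0 is sprung in (free, or hooked over the lid), about 0.004 when the lid's edge spreads it. Clip 24 mm wide, 92 mm high, 79 mm from the axis; its hook reaches to 66 mm from the axis, underside 70.5 mm up, with a steep ramp above it (72 mm from the axis at 90 mm up).
- clip_b (a joint): The same clip on the dish's -y side: outward travel (m), 0 sprung in, about 0.004 spread by the lid's edge.
- screwdriver: Bystander: a loose steel screwdriver 200 mm long lying far back; origin on its underside.
- torch_centre (a point): Bystander: centre of a loose yellow plastic torch 155 mm long lying far back, 48 mm across.
Mind the look-alikes: they are no part of the job. What is meant by the part that bears lid_centre is not red or turquoise, and is the smaller of those in its own colour.

How it is judged:
By the outcome, as a careful person would: the job done as asked, in the order asked, and still so for the second after the job is handed in, with the robot touching nothing.
It also fails if it takes over 58 s, if anything falls off the work surface, if the arm or the gripper's body presses on something with over 40 N, if the wrist force passes 120 N, or if a joint passes its speed limit or range.

## Robot

A 6-joint arm with a two-finger parallel gripper is mounted at the origin on the work surface. World frame = base frame: x ahead of the robot, y to its left, z up, the work surface at z = 0. Lengths are in m, angles in rad, forces in N, time in s.
With the tool pointing down it reaches from about 0.325 to 0.9 m from the base axis. Payload 3.5 kg.
Tool frame: the origin (TCP) lies on the centre line of the jaws, within the pads' length; the fingertips stand 8 mm ahead of it and the grasp point (between the pads) lies 11 mm behind it; z points along the fingers, y is the line along which they close (so a half turn about z gives the same grasp; the last joint's range is limited). The gripper opens to 85 mm and grips with 20 to 120 N. Pads are 22 mm wide; open, the fingers measure 114 mm over their backs; the gripper's body (76 mm by 85 mm) begins 54 mm behind the grasp point. The pads swing forward as they close: fully open they stand 13 mm farther back than shut.
Start: joints at [-1.359, 0.276, -0.026, 1.268, 0, 1.467], TCP at [0.194, -0.594, 0.239] pointing down, gripper open.
Joint ranges: [-3.12, 3.12], [-0.85, 1.88], [-1.08, 1.24], [-1.95, 2.15], [-1.57, 1.53], [-3.14, 3.14]. Speed limits (rad/s): [2.57, 2.57, 3.14, 3.14, 3.14, 3.14].

## Interface

Orientations are given as a unit quaternion [x, y, z, w].
In Python, from cell import read_state, get_image, camera_info, job_done, boxes_of gives the robot as it stands. The module is installed in compiled form; this text tells all that it offers.
- The arm moves only by the tool jog_arm, never from a script. Its argument "series" is a list that holds one entry, the list of rows, each a list of 5 numbers: the closure in counts, from 0 (fully open) to 255 (shut), then the shift along the tool's x, y, z in m, then the turn about the tool's z in rad. A call has exactly 8 rows; each row is the pose to reach, as a shift and turn from the pose commanded when the call began, along the tool's axes at that moment; what a row does not reach only later rows make up. A row lasts 1/10 s, in which the tool goes at most 50 mm and 8.59 degrees, less where a joint would pass 70% of its speed; a pose out of reach is approached as far as the arm can. A call with a gripper value outside its range is refused whole. The fingers move at their own pace and stop on an object; "force" is the grip in N (left out, the last holds). Time passes only in rows, so rows that repeat a pose let the fingers close, or fill a call up. It gives the time, the measured TCP pose, the force, the opening and the grip force at its end, in the units of the state.
- read_state(): the state, without advancing time (a new reading comes with each control period).
- get_image(name): name is "side" or "top"; returns the picture (480x640x3 uint8, blue, green, red); there is no depth.
- camera_info(name): a dict with "fx", "fy", "cx", "cy" (pixels), "rvec" (rotation vector, rad) and "tvec" (3), from world to camera coordinates, as OpenCV has them. Camera axes: x right, y down, z forward; pixel columns grow to the right and rows downward; lengths in m; the calibration is good to about 2 mm. A picture is of the moment at which its call begins. camera_info takes no time and is no camera call.
- job_done(): hands the job in; it is judged then, once.
Trained networks look in the newest picture that a camera, given by its name, has taken for a name from the list of things; names that differ only in an ending like _2 or _b are one class to them, and where a whole thing is asked for, a point or a joint stands for the part that bears it (a point fixed in the world has none). Each returns a list of dicts, best first, with "score" (0 to 1); they miss things now and then, are a little off and sometimes report something else, mostly with a low value. They report only what shows in the picture. A call takes as long as a camera call. They do not tell look-alikes from the thing itself.
- boxes_of(camera, target): "xyz" ([x, y, z] in m, in world coordinates, good to about 4 mm: the middle of the surface that is visible of it).
The state is a dict: "time_s": time; "joint_positions": joint angles; "qd": joint speeds; "tau": joint torques, N m; "tcp_pos": TCP position; "orientation": TCP orientation; "force": force on the tool from outside, world axes, zero at the start; "torque": the same for the moment, N m; "finger_gap": opening from 0.0 (shut) to 1.0 (fully open); "gripper_force": force on a finger pad.
Only numpy, scipy, OpenCV 4.12 (cv2) and the standard library are available. Lean on these libraries where they do the work, as an engineer would, in place of code of your own. Each camera call takes 0.05 s, during which the arm holds its last target. There are 200 camera calls.

## Working session

There is one attempt and no reset: what is moved stays moved. The work goes in short steps, Python scripts to look and compute and a tool call to move; the robot and the scene stay as the last step left them, time stands still between calls to the robot, and variables do not carry over. Pictures are saved under pics/ and viewed, at most 12 in all, crops included, and the job is handed in when it is done.

Besides the shell and the picture viewer there is one more tool, called in YAML: its name, and indented under it one key for each argument. jog_arm: Moves the arm, as the interface text tells. Its arguments: {"type":"object","properties":{"series":{"type":"array"},"force":{"type":"number"}},"required":["series"]}

```bash
mkdir -p pics
cat > h.py <<'E'
import numpy as np, cv2
from cell import *
from scipy.spatial.transform import Rotation as R
def cam(n):
    c=camera_info(n); K=np.array([[c['fx'],0,c['cx']],[0,c['fy'],c['cy']],[0,0,1.]])
    return K,R.from_rotvec(np.ravel(c['rvec'])).as_matrix(),np.ravel(c['tvec'])
def proj(n,p):
    K,r,t=cam(n); q=K@(r@np.array(p,float)+t); return q[:2]/q[2]
def ray(n,uv):
    K,r,t=cam(n); d=r.T@np.linalg.inv(K)@np.array([*uv,1.]); return -r.T@t,d/np.linalg.norm(d)
def atz(n,uv,z):
    o,d=ray(n,uv); return o+d*(z-o[2])/d[2]
def tri(uv1,uv2,n1='side',n2='top'):
    o,d=ray(n1,uv1);p,e=ray(n2,uv2); s=np.linalg.lstsq(np.c_[d,-e],p-o,rcond=None)[0]
    a,b=o+d*s[0],p+e*s[1]; return (a+b)/2,np.linalg.norm(a-b)
E
python3 - <<'E'
from h import *
for n in('side','top'):
    cv2.imwrite(f'pics/{n}0.png',get_image(n)); print(n,ray(n,(320,240)))
    for t in('lid_centre','lid_knob','stand','dish','dish_rim','clip_a','screwdriver','torch_centre'):
        for b in boxes_of(n,t): print(t,round(b['score'],2),np.round(b['xyz'],3),proj(n,b['xyz']).round())
s=read_state();print(s)
E
```

```text
side (array([0.25142573, 0.84710583, 0.90621337]), array([ 0.21111904, -0.76602015, -0.60715886]))
lid_centre 0.86 [ 0.313 -0.144  0.023] [394. 278.]
lid_centre 0.79 [ 0.482 -0.225  0.108] [341. 229.]
lid_centre 0.77 [ 0.517 -0.601  0.027] [354. 187.]
lid_centre 0.62 [ 0.601 -0.396  0.018] [317. 217.]
lid_knob 0.88 [ 0.316 -0.141  0.026] [393. 277.]
lid_knob 0.85 [ 0.512 -0.591  0.026] [354. 188.]
lid_knob 0.75 [ 0.489 -0.228  0.097] [339. 231.]
lid_knob 0.69 [ 0.603 -0.399  0.019] [317. 216.]
stand 0.9 [ 0.48  -0.212  0.012] [341. 257.]
dish 0.63 [0.54  0.3   0.011] [264. 399.]
dish_rim 0.16 [ 0.489 -0.228  0.098] [339. 231.]
clip_a 0.68 [0.544 0.358 0.064] [250. 408.]
clip_a 0.63 [0.546 0.204 0.08 ] [273. 344.]
screwdriver 0.82 [ 0.772 -0.13   0.019] [240. 259.]
screwdriver 0.57 [0.542 0.3   0.012] [263. 398.]
torch_centre 0.75 [0.722 0.163 0.037] [213. 330.]
top (array([ 0.42139618, -0.19351001,  1.05212015]), array([ 0.09320605,  0.01474493, -0.99553765]))
lid_centre 0.91 [ 0.604 -0.408  0.024] [417. 203.]
lid_centre 0.82 [ 0.489 -0.244  0.116] [350. 249.]
lid_centre 0.81 [ 0.319
[... 742 characters left out ...]

{'time_s': 0.9, 'joint_positions': array([-1.35934489e+00,  2.76396760e-01, -2.63888415e-02,  1.26797617e+00,
       -2.19708671e-05,  1.46739851e+00]), 'qd': array([-0.00039919,  0.00140374,  0.00205117, -0.00141365,  0.00055759,
        0.00178647]), 'tau': array([ 1.79262192e-03, -4.45477760e+01,  2.95569921e+01,  6.00955773e-04,
       -4.43452200e-05,  4.97641981e-07]), 'tcp_pos': array([ 0.19353405, -0.59429298,  0.23932058]), 'orientation': array([ 9.87634313e-01,  1.56775200e-01, -1.00363194e-05,  1.78471963e-05]), 'force': array([-0.44007378,  0.12647989,  0.2072297 ]), 'torque': array([ 0.01009247,  0.0410303 , -0.02466297]), 'gripper_force': 0.0, 'finger_gap': 0.9990506073303578}
```

View pics/side0.png

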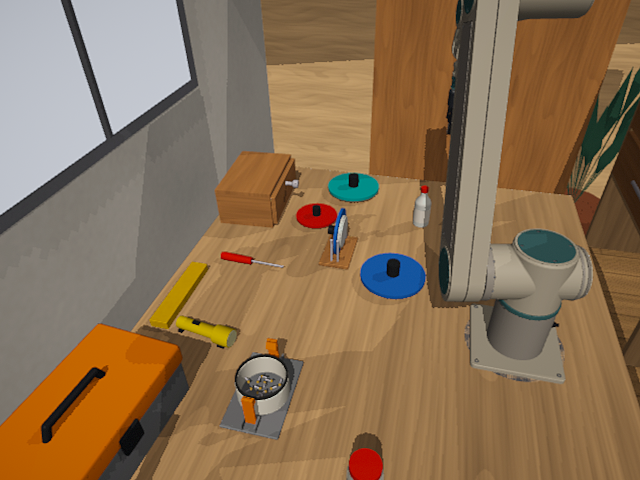

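View pics/top0.png

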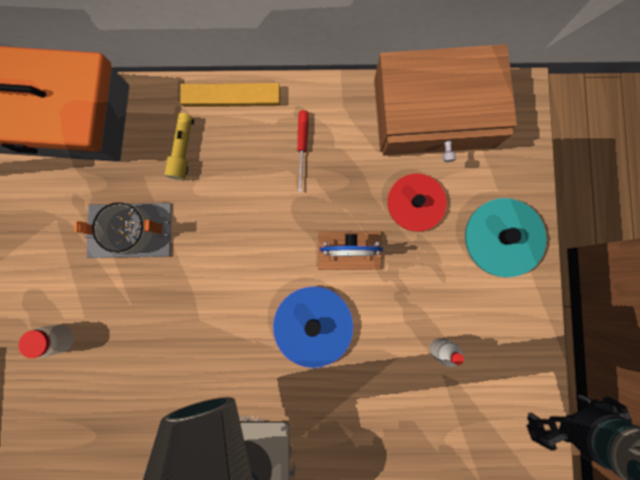

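In the pictures the blue discs are these:
- **Lid on edge in the stand:** side (341,229), top (350,249).
- **Big flat blue lid:** side (394,278), top (313,326).

The others are red at side (317,216) / top (417,203) and turquoise at side (354,187) / top (505,238). By the description I want the smaller blue one, which is the one in the stand. The dish is at top (129,229) and side (264,385).

Run:
```python
from h import *
s=cv2.imread('pics/side0.png');t=cv2.imread('pics/top0.png')
f=lambda i,x,y,w,h:cv2.resize(i[y:y+h,x:x+w],(400,300),interpolation=cv2.INTER_CUBIC)
cv2.imwrite('pics/crop1.png',np.vstack([np.hstack([f(s,300,195,80,60+15-15),f(t,310,220,80,60)]),np.hstack([f(s,215,335,120,90),f(t,70,190,120,90)])]))
for n,i,(x,y,w,h) in(('side',s,(315,195,45,70)),('top',t,(310,225,80,50))):
    c=i[y:y+h,x:x+w].astype(int); m=(c[...,0]>c[...,2]+60)&(c[...,0]>90)
    v,u=np.nonzero(m); print(n,m.sum(),u.min()+x,u.max()+x,v.min()+y,v.max()+y)
    print('\n'.join(''.join('#' if q else '.' for q in r) for r in m[::2]))
```

```text
side 272 333 359 195 252
..................###########################
......................#######################
...........................##################
.............................................
.............................................
.............................................
.............................................
..........................###................
.........................###.................
........................###..................
.......................###...................
......................####...................
......................###....................
.....................####....................
.....................###.....................
....................####.....................
...................####......................
...................####......................
...................####......................
...................###.......................
...................###.......................
..................####.......................
...................###.......................
.................
[... 1883 characters left out ...]
....................................................
................................................................................
................................................................................
................................................................................
................................................................................
................................................................................
................................................................................
................................................................................
................................................................................
```

View pics/crop1.png

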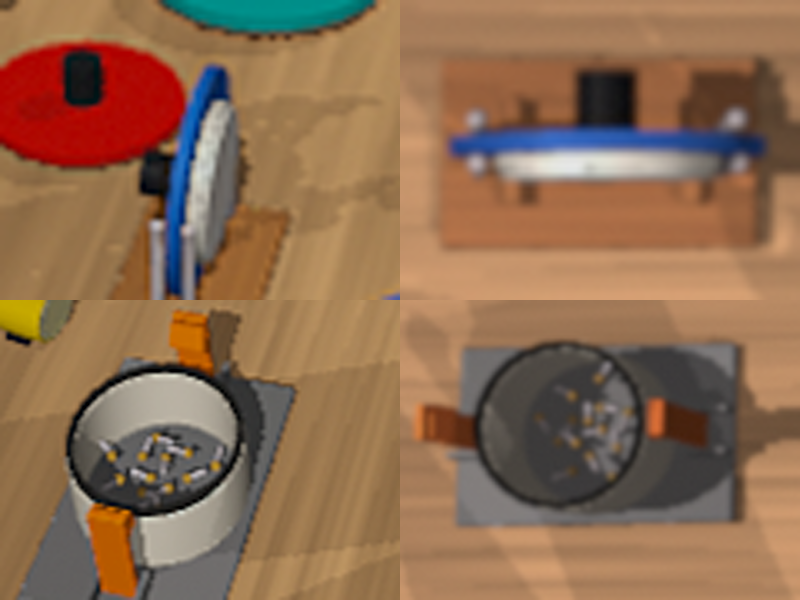

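The crop shows the chosen lid: black knob away from the robot, white step towards it, with its top rim at about side (343,208) and top (320–383,249). Next I fit its pose and the dish.

```bash
cat > fit.py <<'E'
from h import *
from scipy.optimize import least_squares
a=np.linspace(0,2*np.pi,180); C=lambda x,r:np.c_[np.full(180,x),r*np.cos(a),r*np.sin(a)]
P=lambda n,X:np.array([proj(n,p) for p in X]) if 0 else (lambda K,r,t:(lambda q:q[:,:2]/q[:,2:])((X@r.T+t)@K.T))(*cam(n))
def obs(p):
    Rm=R.from_euler('ZY',p[3:5]).as_matrix(); T=lambda X:X@Rm.T+p[:3]
    D=T(np.r_[C(-.004,.07),C(.004,.07)]);N=T(C(.034,.014));S=T(np.r_[C(-.01,.0495),C(-.014,.0465)])
    d,n,k=P('top',D),P('top',N),P('side',D); K=P('side',N); s=P('side',S)
    m=abs(d[:,0]-351)<8
    return np.array([d[:,0].min(),d[:,0].max(),d[m,1].min(),n[:,1].min(),n[:,0].min(),n[:,0].max(),k[:,1].min(),k[:,0].min(),s[:,0].max(),K[:,0].min()])
o=np.array([320,383,246,234.2,345,357.1,208.2,333.1,347.8,328])-.0
f=least_squares(lambda p:np.r_[obs(p)-o,(p[2]-.082)/.002],[.486,-.24,.082,0,0],x_scale=.01)
print(f.x.round(4),f.fun.round(2))
dt,ds=(117.8,226.9),(261.4,376.8)
print('dish tri',tri(ds,dt),atz('top',dt,.063),atz('side',ds,.063))
cor=[np.array([(x-400)/3.333+69.65,(y-300)/3.333+189.65]) for x,y in((460,347),(740,343),(735,520),(457,523))]
print([atz('top',c,.008).round(4) for c in cor])
E
python3 fit.py
```

```text
[ 0.49   -0.2478  0.0815 -0.0089 -0.0211] [-0.5   0.18  0.06 -0.36 -0.23  0.34 -0.32  0.23  0.26 -0.04 -0.25]
dish tri (array([0.54849766, 0.28084524, 0.0609009 ]), np.float64(0.0006165723116434284)) [0.54853203 0.27992913 0.063     ] [0.54744202 0.28223796 0.063     ]
[array([0.6126, 0.3812, 0.008 ]), array([0.6134, 0.1784, 0.008 ]), array([0.4854, 0.1787, 0.008 ]), array([0.4852, 0.3777, 0.008 ])]
```

jog_arm:
  series:
    - [[0,0.039,-0.024,-0.03,-0.15],[0,0.078,-0.048,-0.03,-0.3],[0,0.12,-0.072,-0.03,-0.45],[0,0.16,-0.097,-0.03,-0.6],[0,0.2,-0.121,-0.03,-0.74],[0,0.24,-0.146,-0.03,-0.89],[0,0.28,-0.171,-0.03,-1.04],[0,0.32,-0.195,-0.03,-1.19]]
  force: 60

```text
time_s: 1.7
tcp_pos: [0.4384, -0.3082, 0.2696]
orientation: [0.728, 0.686, 0.0, 0.0]
force: [0.5, -1.2, -0.4]
finger_gap: 1.001
gripper_force: 0.0
```

```bash
cat > go.py <<'E'
import sys
from h import *
def go(x,y,z,head=None):
    s=read_state(); r=R.from_quat(s['orientation']); d=r.inv().apply(np.array([x,y,z])-s['tcp_pos'])
    ty=r.as_matrix()[:,1]; h=np.arctan2(ty[1],ty[0])
    print('t',round(s['time_s'],2),'tcp',s['tcp_pos'].round(4),'head',h.round(4),'shift',d.round(4),'turn',None if head is None else round((h-head+np.pi)%(2*np.pi)-np.pi,4),'F',s['force'].round(2),'gap',round(s['finger_gap'],3),'gf',round(s['gripper_force'],1),'j',s['joint_positions'].round(2))
if __name__=='__main__': go(*map(float,sys.argv[1:]))
E
python3 go.py .4885 -.248 .21 -.009
```

```text
t 1.7 tcp [ 0.4384 -0.3082  0.2696] head -0.0599 shift [0.0631 0.0464 0.0596] turn -0.0509 F [ 0.47 -1.24 -0.39] gap 1.001 gf 0.0 j [-0.73  0.1  -0.17  1.29  0.    0.9 ]
```

jog_arm:
  series:
    - [[0,0.03,0.024,0.015,-0.05],[0,0.063,0.046,0.03,-0.05],[0,0.063,0.046,0.06,-0.05],[100,0.063,0.046,0.09,-0.05],[120,0.063,0.046,0.115,-0.05],[120,0.063,0.046,0.125,-0.05],[120,0.063,0.046,0.125,-0.05],[120,0.063,0.046,0.125,-0.05]]

```text
time_s: 2.5
tcp_pos: [0.4881, -0.2505, 0.1453]
orientation: [0.713, 0.701, 0.0, 0.001]
force: [0.2, 0.2, 1.1]
finger_gap: 0.526
gripper_force: 0.0
```

```bash
python3 go.py .4885 -.248 .142 -.009
python3 - <<'E'
from h import *
s=get_image('side');t=get_image('top')
f=lambda i,x,y,w,h:cv2.resize(i[y:y+h,x:x+w],(400,300),interpolation=cv2.INTER_CUBIC)
cv2.imwrite('pics/c2.png',np.hstack([f(s,290,180,100,75),f(t,300,205,100,75)]))
E
```

```text
t 2.5 tcp [ 0.4881 -0.2505  0.1453] head -0.0163 shift [0.0025 0.0004 0.0033] turn -0.0073 F [0.23 0.17 1.05] gap 0.526 gf 0.0 j [-0.59  0.21 -0.32  1.04  0.    0.99]
```

View pics/c2.png

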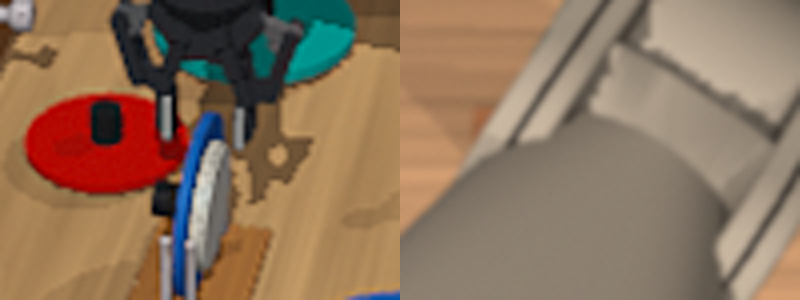

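jog_arm:
  series:
    - [[120,0.002,0,0.003,-0.007],[255,0.002,0,0.003,-0.007],[255,0.002,0,0.003,-0.007],[255,0.002,0,0.003,-0.007],[255,0.002,0,0.003,-0.007],[255,0.002,0,0.003,-0.007],[255,0.002,0,0.0,-0.007],[255,0.002,0,-0.01,-0.007]]
  force: 60

```text
time_s: 3.4
tcp_pos: [0.4888, -0.2477, 0.1534]
orientation: [0.71, 0.704, 0.001, 0.001]
force: [5.1, 0.2, -4.3]
finger_gap: 0.076
gripper_force: 58.9
```

```bash
python3 go.py .55 .03 .255 0
```

```text
t 3.4 tcp [ 0.4888 -0.2477  0.1534] head -0.0086 shift [ 0.2784  0.0591 -0.1011] turn -0.0086 F [ 5.14  0.16 -4.3 ] gap 0.076 gf 58.9 j [-0.59  0.2  -0.31  1.06  0.    0.99]
```

jog_arm:
  series:
    - [[255,0,0,-0.015,0],[255,0,0,-0.035,0],[255,0,0,-0.06,0],[255,0,0,-0.085,0],[255,0,0,-0.105,0],[255,0.03,0.007,-0.11,-0.008],[255,0.07,0.015,-0.11,-0.008],[255,0.11,0.025,-0.11,-0.008]]

```text
time_s: 4.2
tcp_pos: [0.5123, -0.1375, 0.2639]
orientation: [0.708, 0.706, -0.001, -0.001]
force: [0.5, 1.0, -1.4]
finger_gap: 0.074
gripper_force: 58.6
```

```bash
python3 go.py .55 .03 .16 0
python3 - <<'E'
from h import *
s=get_image('side');t=get_image('top')
cv2.imwrite('pics/c3.png',np.hstack([cv2.resize(i[100:340,160:400],(400,400)) for i in(s,t)]))
E
```

```text
t 4.2 tcp [ 0.5123 -0.1375  0.2639] head -0.003 shift [0.1676 0.0374 0.1038] turn -0.003 F [ 0.5   0.95 -1.45] gap 0.074 gf 58.6 j [-0.38  0.1  -0.19  1.28 -0.    1.19]
```

View pics/c3.png

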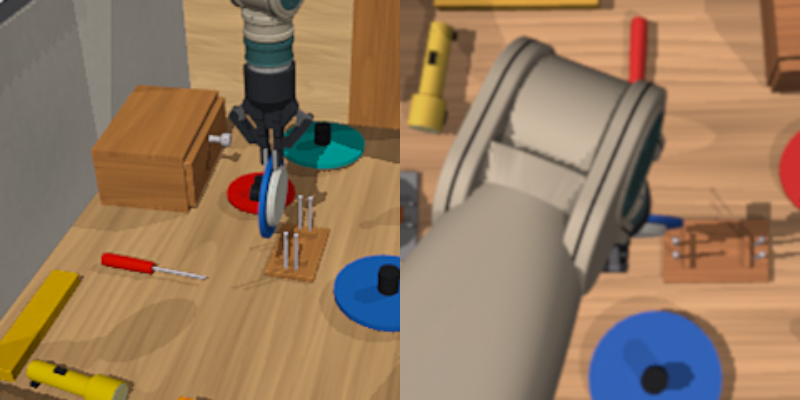

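The lid is held upright and clear of the stand: the side view shows it under the gripper, with empty posts behind. I'll set its edge on the open shelf between the stand and the dish.

jog_arm:
  series:
    - [[255,0.045,0.01,0,0],[255,0.09,0.02,0,0],[255,0.135,0.03,0.01,0],[255,0.168,0.037,0.04,0],[255,0.168,0.037,0.08,0],[255,0.168,0.037,0.11,0],[255,0.168,0.037,0.122,0],[255,0.168,0.037,0.125,0]]

```text
time_s: 5.1
tcp_pos: [0.5486, 0.0292, 0.1372]
orientation: [0.708, 0.707, -0.002, -0.002]
force: [0.5, -1.1, -2.2]
finger_gap: 0.078
gripper_force: 58.8
```

```bash
python3 go.py .55 .03 .130 0
```

```text
t 5.1 tcp [0.5486 0.0292 0.1372] head -0.0016 shift [0.0008 0.0014 0.0072] turn -0.0016 F [ 0.54 -1.09 -2.16] gap 0.078 gf 58.8 j [-0.06  0.22 -0.32  1.03 -0.    1.51]
```

jog_arm:
  series:
    - [[255,0,0,0.002,0],[255,0,0,0.004,0],[255,0,0,0.005,0],[255,0,0,0.006,0],[255,0,0,0.006,0],[255,0,0,0.006,0],[255,0,0,0.006,0],[255,0,0,0.006,0]]

```text
time_s: 5.9
tcp_pos: [0.5507, 0.0298, 0.1334]
orientation: [0.707, 0.707, 0.0, 0.0]
force: [0.7, -0.5, -1.6]
finger_gap: 0.08
gripper_force: 58.8
```

```bash
python3 go.py .55 .03 .130 0
```

```text
t 5.9 tcp [0.5507 0.0298 0.1334] head -0.001 shift [ 0.0002 -0.0007  0.0034] turn -0.001 F [ 0.65 -0.47 -1.58] gap 0.08 gf 58.8 j [-0.06  0.23 -0.33  1.02 -0.    1.51]
```

jog_arm:
  series:
    - [[255,0,0,0.001,0],[255,0,0,0.002,0],[255,0,0,0.003,0],[255,0,0,0.004,0],[255,0,0,0.004,0],[255,0,0,0.004,0],[255,0,0,0.004,0],[255,0,0,0.004,0]]

```text
time_s: 6.7
tcp_pos: [0.5511, 0.0298, 0.1301]
orientation: [0.707, 0.707, 0.0, 0.0]
force: [-1.4, 0.8, 5.7]
finger_gap: 0.076
gripper_force: 59.8
```

```bash
python3 go.py .55 .03 .130 0
```

```text
t 6.7 tcp [0.5511 0.0298 0.1301] head -0.001 shift [ 0.0002 -0.0011  0.0001] turn -0.001 F [-1.36  0.82  5.7 ] gap 0.076 gf 59.8 j [-0.06  0.23 -0.33  1.01  0.    1.51]
```

jog_arm:
  series:
    - [[190,0,0,0,0],[180,0,0,0,0],[180,0,0,0,0],[180,0,-0.005,0,0],[180,0,-0.011,0,0],[180,0,-0.017,0,0],[180,0,-0.024,0.001,0],[180,0,-0.03,0.003,0]]

```text
time_s: 7.5
tcp_pos: [0.5197, 0.0298, 0.1263]
orientation: [0.707, 0.707, -0.0, -0.0]
force: [0.1, 0.4, 0.3]
finger_gap: 0.299
gripper_force: 0.2
```

```bash
python3 go.py .519 .03 .130 0
python3 - <<'E'
from h import *
s=get_image('side')
cv2.imwrite('pics/c4.png',cv2.resize(s[170:350,200:440],(800,600),interpolation=cv2.INTER_CUBIC))
E
```

```text
t 7.5 tcp [0.5197 0.0298 0.1263] head -0.001 shift [ 0.0002 -0.0007 -0.0037] turn -0.001 F [0.06 0.4  0.28] gap 0.299 gf 0.2 j [-0.07  0.18 -0.4   0.99 -0.    1.5 ]
```

View pics/c4.png

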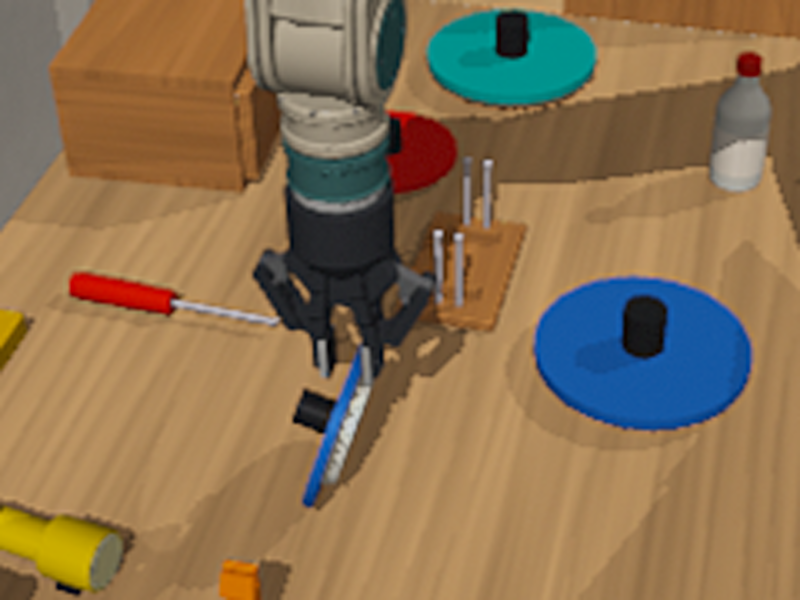

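The lid now leans back about 20° on the robot-side finger, its lower edge at crop (310,500) resting on the shelf. I continue lowering it.

jog_arm:
  series:
    - [[160,0,-0.006,0.006,0],[135,0,-0.013,0.012,0],[105,0,-0.02,0.018,0],[75,0,-0.027,0.025,0],[65,0,-0.032,0.031,0],[55,0,-0.036,0.037,0],[40,0,-0.04,0.043,0],[30,0,-0.045,0.048,0]]

```text
time_s: 8.35
tcp_pos: [0.4755, 0.0298, 0.0777]
orientation: [0.707, 0.707, 0.0, 0.0]
force: [-1.3, 0.4, -0.5]
finger_gap: 0.882
gripper_force: 0.3
```

```bash
python3 go.py .4745 .03 .077 0
python3 - <<'E'
from h import *
s=get_image('side')
cv2.imwrite('pics/c5.png',cv2.resize(s[200:350,220:420],(600,450),interpolation=cv2.INTER_CUBIC))
E
```

```text
t 8.35 tcp [0.4755 0.0298 0.0777] head -0.0011 shift [ 0.0002 -0.001   0.0007] turn -0.0011 F [-1.33  0.41 -0.48] gap 0.882 gf 0.3 j [-0.07  0.16 -0.54  0.86  0.    1.5 ]
```

View pics/c5.png

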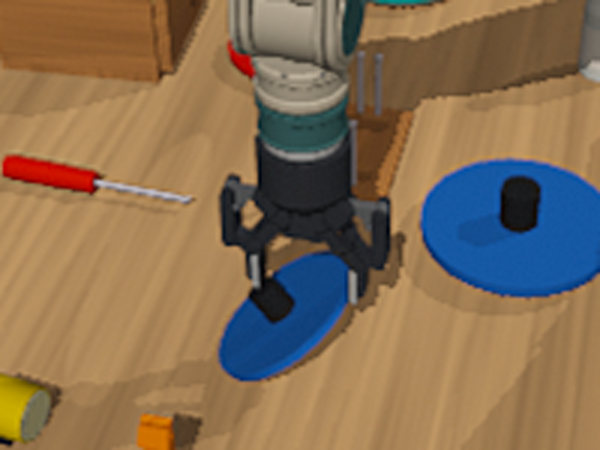

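Lid still supported at about 40° with its knob up. I ease down a little more, then withdraw the finger.

jog_arm:
  series:
    - [[15,0,-0.002,0.004,0],[0,0,-0.004,0.008,0],[0,0,-0.008,0.012,0],[0,0,-0.014,0.014,0],[0,0,-0.022,0.014,0],[0,0,-0.03,0.012,0],[0,0,-0.03,-0.03,0],[0,0,-0.03,-0.08,0]]

```text
time_s: 9.2
tcp_pos: [0.4421, 0.0301, 0.1573]
orientation: [0.707, 0.707, -0.002, -0.002]
force: [1.5, -0.0, 0.1]
finger_gap: 1.006
gripper_force: 0.0
```

```bash
python3 - <<'E'
from h import *
s=get_image('side')
cv2.imwrite('pics/c6.png',cv2.resize(s[200:350,220:420],(600,450),interpolation=cv2.INTER_CUBIC))
for n in('side','top'):
  if n=='top': get_image(n)
  for k in('lid_knob','lid_centre'):
    for b in boxes_of(n,k): print(n,k,round(b['score'],2),np.round(b['xyz'],3),proj(n,b['xyz']).round(1))
E
python3 go.py .477 .03 .16 0
```

```text
side lid_knob 0.97 [0.481 0.039 0.012] [319.9 317. ]
side lid_knob 0.88 [ 0.633 -0.394  0.021] [308.1 215.3]
side lid_knob 0.82 [ 0.316 -0.142  0.027] [392.6 276.9]
side lid_knob 0.82 [ 0.484 -0.597  0.027] [362.5 188. ]
side lid_centre 0.96 [ 0.316 -0.141  0.024] [392.4 277.9]
side lid_centre 0.79 [0.476 0.039 0.021] [321.5 315. ]
side lid_centre 0.65 [ 0.484 -0.605  0.024] [362.8 187.7]
side lid_centre 0.63 [ 0.631 -0.391  0.019] [308.2 216.4]
top lid_knob 0.97 [ 0.318 -0.162  0.026] [313.8 326.7]
top lid_knob 0.97 [ 0.606 -0.41   0.02 ] [417.3 202. ]
top lid_knob 0.8 [0.483 0.017 0.022] [236.8 255.8]
top lid_knob 0.68 [ 0.521 -0.61   0.021] [503.9 236.9]
top lid_centre 0.96 [ 0.319 -0.16   0.024] [313. 326.]
top lid_centre 0.89 [0.487 0.016 0.016] [237.9 254.1]
top lid_centre 0.84 [ 0.604 -0.409  0.022] [417.  202.8]
top lid_centre 0.59 [ 0.517 -0.608  0.021] [503.1 238.4]
t 9.5 tcp [0.4445 0.0299 0.1577] head -0.001 shift [ 0.0001  0.0325 -0.0024] turn -0.001 F [ 0.44  0.35 -1.34] gap 0.997 gf 0.0 j [-0.08  0.02 -0.51  1.04  0.    1.49]
```

View pics/c6.png

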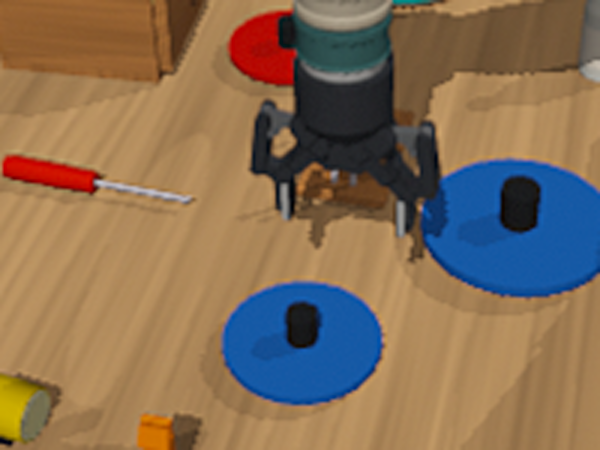

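Lid lies flat with its knob up at crop (302,325), free of the gripper. Next I measure its centre.

```bash
cat > lid.py <<'E'
from h import *
from scipy.optimize import minimize
a=np.linspace(0,2*np.pi,120)
def fit(n,roi,z,p0,fn=None):
    i=get_image(n); x,y,w,h=roi; c=i[y:y+h,x:x+w].astype(int)
    m=((c[...,0]>c[...,2]+50)&(c[...,0]>70)).astype(np.uint8)
    nn,l,st,_=cv2.connectedComponentsWithStats(m); k=1+np.argmax(st[1:,4]); pts=np.argwhere(l==k)[:,::-1]
    M=np.zeros((h*4,w*4),np.uint8); hull=cv2.convexHull(((pts+.5)*4).astype(np.int32)); cv2.fillConvexPoly(M,hull,1)
    def mod(p):
        X=np.r_[np.c_[p[0]+.07*np.cos(a),p[1]+.07*np.sin(a),0*a+z-.004],np.c_[p[0]+.07*np.cos(a),p[1]+.07*np.sin(a),0*a+z+.004]]
        K,r,t=cam(n);q=(X@r.T+t)@K.T;u=(q[:,:2]/q[:,2:]-[x,y]+.5)*4
        Q=np.zeros_like(M);cv2.fillConvexPoly(Q,cv2.convexHull(u.astype(np.int32)),1);return Q
    f=minimize(lambda p:-(mod(p)&M).sum()/(mod(p)|M).sum(),p0,method='Nelder-Mead',options=dict(initial_simplex=[p0,[p0[0]+.01,p0[1]],[p0[0],p0[1]+.01]],xatol=1e-4))
    print(n,st[k],f.x.round(4),-f.fun.round(3))
if __name__=='__main__':
    fit('side',(285,270,75,80),.014,[.477,.03]); fit('top',(180,210,100,90),.014,[.477,.03])
    s=get_image('side'); c=s[292:320,305:335].max(2)<60; v,u=np.nonzero(c)
    print('knob px',u.min()+305,u.max()+305,v.min()+292,v.max()+292, atz('side',(u.mean()+305,v.mean()+292),.033))
E
python3 lid.py
```

```text
side [   9   24   53   41 1577] [0.4352 0.0882] -409636349123057.9
top [  35   18   48   58 2084] [0.4511 0.1023] -262377948876476.3
knob px 316 325 301 315 [0.48222541 0.02664149 0.033     ]lid.py:13: RuntimeWarning: overflow encountered in scalar negative
  f=minimize(lambda p:-(mod(p)&M).sum()/(mod(p)|M).sum(),p0,method='Nelder-Mead',options=dict(initial_simplex=[p0,[p0[0]+.01,p0[1]],[p0[0],p0[1]+.01]],xatol=1e-4))
```

Unsigned overflow in the ratio; I'll fix it and rerun.

```bash
sed -i 's/-(mod(p)&M).sum()\//-float((mod(p)\&M).sum())\/float(/; s/(mod(p)|M).sum(),p0/(mod(p)|M).sum()),p0/; s/-f.fun.round(3)/round(-f.fun,3)/' lid.py; python3 lid.py
```

```text
side [   9   24   53   41 1576] [0.4829 0.0254] 0.951
top [  35   18   48   58 2082] [0.4825 0.0256] 0.807
knob px 316 325 301 315 [0.48222541 0.02664149 0.033     ]
```

jog_arm:
  series:
    - [[0,-0.004,0.019,0,0],[0,-0.004,0.038,0.01,0],[0,-0.004,0.038,0.04,0],[0,-0.004,0.038,0.075,0],[0,-0.004,0.038,0.105,0],[0,-0.004,0.038,0.12,0],[0,-0.004,0.038,0.126,0],[0,-0.004,0.038,0.128,0]]

```text
time_s: 10.6
tcp_pos: [0.4831, 0.0259, 0.0295]
orientation: [0.707, 0.707, -0.001, -0.001]
force: [0.1, -0.0, 0.1]
finger_gap: 0.998
gripper_force: 0.0
```

```bash
python3 go.py .4825 .026 .029 0
```

```text
t 10.6 tcp [0.4831 0.0259 0.0295] head -0.001 shift [ 0.0001 -0.0006  0.0005] turn -0.001 F [ 0.07 -0.03  0.06] gap 0.998 gf 0.0 j [-0.08  0.25 -0.57  0.76  0.    1.49]
```

jog_arm:
  series:
    - [[130,0,0,0,0],[255,0,0,0,0],[255,0,0,0,0],[255,0,0,0,0],[255,0,0,0,0],[255,0,0,0,0],[255,0,0,0,0],[255,0,0,-0.003,0]]
  force: 90

```text
time_s: 11.4
tcp_pos: [0.4835, 0.0259, 0.0335]
orientation: [0.707, 0.707, -0.0, -0.0]
force: [0.0, 0.1, -1.6]
finger_gap: 0.301
gripper_force: 88.5
```

```bash
python3 go.py .549 .28 .16 0
```

```text
t 11.4 tcp [0.4835 0.0259 0.0335] head -0.001 shift [ 0.2542  0.0653 -0.1265] turn -0.001 F [ 0.02  0.12 -1.56] gap 0.301 gf 88.5 j [-0.08  0.24 -0.57  0.77  0.    1.49]
```

jog_arm:
  series:
    - [[255,0,0,-0.025,0],[255,0,0,-0.06,0],[255,0.01,0.003,-0.095,0],[255,0.04,0.01,-0.125,0],[255,0.08,0.02,-0.127,0],[255,0.12,0.03,-0.127,0],[255,0.16,0.04,-0.127,0],[255,0.195,0.05,-0.127,0]]

```text
time_s: 12.2
tcp_pos: [0.5336, 0.2226, 0.1602]
orientation: [0.707, 0.707, -0.0, -0.0]
force: [0.5, 0.7, -1.2]
finger_gap: 0.3
gripper_force: 88.8
```

jog_arm:
  series:
    - [[255,0.025,0.006,0,0],[255,0.045,0.011,0,0],[255,0.057,0.014,0,0],[255,0.059,0.015,0,0],[255,0.059,0.015,0,0],[255,0.059,0.015,0,0],[255,0.059,0.015,0,0],[255,0.059,0.015,0,0]]

```text
time_s: 13.0
tcp_pos: [0.5488, 0.2789, 0.1604]
orientation: [0.708, 0.706, -0.0, 0.0]
force: [0.1, -0.4, -1.9]
finger_gap: 0.302
gripper_force: 88.8
```

```bash
python3 go.py .549 .28 .13 0
python3 - <<'E'
from h import *
from lid import fit
z=float(read_state()['tcp_pos'][2])-.0155
fit('side',(190,290,130,110),z,[.549,.28]);fit('top',(50,150,160,140),z,[.549,.28])
f=lambda i,x,y,w,h:cv2.resize(i[y:y+h,x:x+w],(400,300),interpolation=cv2.INTER_CUBIC)
cv2.imwrite('pics/c7.png',np.hstack([f(get_image('side'),180,290,160,120),f(get_image('top'),50,170,160,120)]))
E
```

```text
t 13.0 tcp [0.5488 0.2789 0.1604] head -0.0021 shift [0.0011 0.0002 0.0304] turn -0.0021 F [ 0.14 -0.43 -1.89] gap 0.302 gf 88.8 j [ 0.37  0.31 -0.15  1.11 -0.    1.94]
side [  33   41   68   51 2224] [0.5483 0.2813] 0.896
top [  28   40   54   66 2077] [0.5482 0.2799] 0.726
```

View pics/c7.png

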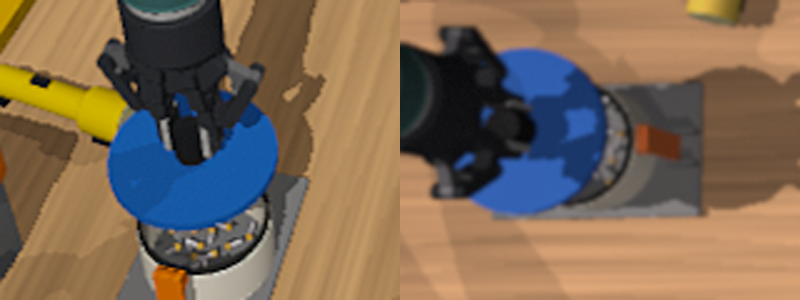

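Lid is held level over the dish, with side and top offsets under 1 mm. Lowering.

jog_arm:
  series:
    - [[255,0.0005,0,0.02,0],[255,0.0005,0,0.04,0],[255,0.0005,0,0.048,0],[255,0.0005,0,0.054,0],[255,0.0005,0,0.058,0],[255,0.0005,0,0.062,0],[255,0.0005,0,0.064,0],[255,0.0005,0,0.064,0]]

```text
time_s: 14.0
tcp_pos: [0.5503, 0.2806, 0.0974]
orientation: [0.708, 0.707, 0.001, 0.001]
force: [0.3, -1.9, 2.6]
finger_gap: 0.3
gripper_force: 88.9
```

```bash
python3 go.py .549 .28 .09 0
```

```text
t 14.0 tcp [0.5503 0.2806 0.0974] head -0.0012 shift [-0.0006 -0.0013  0.0074] turn -0.0012 F [ 0.26 -1.9   2.62] gap 0.3 gf 88.9 j [ 0.37  0.37 -0.22  0.98 -0.    1.94]
```

jog_arm:
  series:
    - [[255,-0.001,0,0.003,0],[255,-0.001,0,0.005,0],[255,-0.001,0,0.007,0],[255,-0.001,0,0.009,0],[255,-0.001,0,0.01,0],[255,-0.001,0,0.011,0],[255,-0.001,0,0.012,0],[255,-0.001,0,0.012,0]]

```text
time_s: 14.8
tcp_pos: [0.5498, 0.2795, 0.0859]
orientation: [0.707, 0.707, 0.001, 0.001]
force: [-0.8, -2.6, 8.3]
finger_gap: 0.294
gripper_force: 90.0
```

```bash
python3 go.py .549 .279 .082 0
```

```text
t 14.8 tcp [0.5498 0.2795 0.0859] head -0.0011 shift [-0.0005 -0.0008  0.0039] turn -0.0011 F [-0.8  -2.59  8.28] gap 0.294 gf 90.0 j [ 0.37  0.38 -0.23  0.96 -0.    1.94]
```

jog_arm:
  series:
    - [[255,0,0,0.001,0],[255,0,0,0.002,0],[255,0,0,0.003,0],[255,0,0,0.004,0],[255,0,0,0.005,0],[255,0,0,0.005,0],[255,0,0,0.005,0],[255,0,0,0.005,0]]

```text
time_s: 15.6
tcp_pos: [0.5498, 0.2795, 0.0816]
orientation: [0.707, 0.707, 0.001, 0.001]
force: [-1.6, -3.4, 13.3]
finger_gap: 0.302
gripper_force: 90.4
```

```bash
python3 go.py .549 .279 .080 0
```

```text
t 15.6 tcp [0.5498 0.2795 0.0816] head -0.0011 shift [-0.0005 -0.0008  0.0016] turn -0.0011 F [-1.56 -3.44 13.31] gap 0.302 gf 90.4 j [ 0.37  0.38 -0.23  0.95 -0.    1.94]
```

jog_arm:
  series:
    - [[255,0,0,0.001,0],[255,0,0,0.0015,0],[255,0,0,0.002,0],[255,0,0,0.0025,0],[255,0,0,0.003,0],[255,0,0,0.003,0],[255,0,0,0.003,0],[255,0,0,0.003,0]]

```text
time_s: 16.4
tcp_pos: [0.5498, 0.2795, 0.0814]
orientation: [0.707, 0.707, 0.001, 0.001]
force: [-7.5, -5.4, 26.7]
finger_gap: 0.298
gripper_force: 91.9
```

```bash
python3 go.py .549 .279 .080 0
python3 - <<'E'
from h import *
for n in('side','top'):
    get_image(n)
    for b in boxes_of(n,'clip_a'): print(n,round(b['score'],2),np.round(b['xyz'],3))
f=lambda i,x,y,w,h:cv2.resize(i[y:y+h,x:x+w],(400,300),interpolation=cv2.INTER_CUBIC)
cv2.imwrite('pics/c8.png',np.hstack([f(get_image('side'),200,310,120,90),f(get_image('top'),50,170,160,120)]))
E
```

```text
t 16.4 tcp [0.5498 0.2795 0.0814] head -0.001 shift [-0.0005 -0.0008  0.0014] turn -0.001 F [-7.51 -5.39 26.7 ] gap 0.298 gf 91.9 j [ 0.37  0.38 -0.23  0.95 -0.    1.94]
side 0.77 [0.544 0.363 0.064]
top 0.63 [0.552 0.198 0.065]
top 0.49 [0.734 0.153 0.036]
top 0.35 [0.54  0.207 0.008]
```

View pics/c8.png

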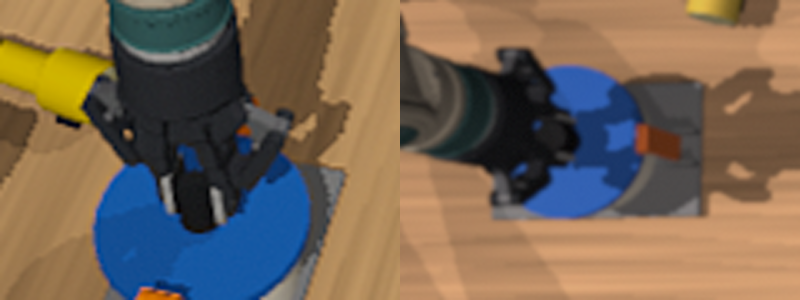

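The force jumped to 28 N with no further travel, so the lid is on the ceramic. I unload and then let go.

jog_arm:
  series:
    - [[255,0,0,-0.0015,0],[255,0,0,-0.003,0],[255,0,0,-0.0045,0],[255,0,0,-0.005,0],[200,0,0,-0.005,0],[150,0,0,-0.005,0],[100,0,0,-0.005,0],[40,0,0,-0.005,0]]

```text
time_s: 17.5
tcp_pos: [0.548, 0.2792, 0.0803]
orientation: [0.707, 0.707, -0.001, -0.001]
force: [-0.6, -0.4, -0.0]
finger_gap: 0.739
gripper_force: 0.0
```

```bash
python3 go.py .549 .279 .2 0
```

```text
t 17.5 tcp [0.548  0.2792 0.0803] head -0.0008 shift [-0.0002  0.0008 -0.1197] turn -0.0008 F [-0.63 -0.4  -0.02] gap 0.739 gf 0.0 j [ 0.37  0.38 -0.24  0.95  0.    1.94]
```

jog_arm:
  series:
    - [[0,0,0,-0.02,0],[0,0,0,-0.05,0],[0,0,0,-0.09,0],[0,0,0,-0.13,0],[0,-0.04,-0.02,-0.14,0],[0,-0.08,-0.04,-0.14,0],[0,-0.12,-0.06,-0.14,0],[0,-0.16,-0.08,-0.14,0]]

```text
time_s: 18.3
tcp_pos: [0.4674, 0.1183, 0.2208]
orientation: [0.707, 0.707, -0.0, -0.0]
force: [0.0, -1.6, 0.1]
finger_gap: 1.001
gripper_force: 0.0
```

Run:
```python
from h import *
from lid import fit
for z in(.0665,.070): fit('side',(190,290,130,140),z,[.549,.28]);fit('top',(50,150,160,140),z,[.549,.28])
for n in('side','top'):
    for k in('lid_centre','lid_knob','clip_a'):
        for b in boxes_of(n,k):
            if abs(b['xyz'][1]-.28)<.12: print(n,k,round(b['score'],2),np.round(b['xyz'],3))
f=lambda i,x,y,w,h:cv2.resize(i[y:y+h,x:x+w],(400,300),interpolation=cv2.INTER_CUBIC)
cv2.imwrite('pics/c9.png',np.hstack([f(get_image('side'),205,330,120,90),f(get_image('top'),60,180,120,90)]))
```

```text
side [  38   59   65   56 2553] [0.55   0.2794] 0.961
top [  41   46   55   38 1069] [0.5924 0.2699] 0.415
side [  38   59   65   56 2553] [0.5494 0.2813] 0.954
top [ 43  46  52  36 961] [0.6025 0.264 ] 0.372
side lid_centre 0.62 [0.541 0.289 0.075]
side lid_knob 0.69 [0.547 0.287 0.067]
side clip_a 0.59 [0.541 0.363 0.065]
top lid_centre 0.69 [0.587 0.268 0.067]
top lid_knob 0.9 [0.59  0.267 0.071]
```

View pics/c9.png

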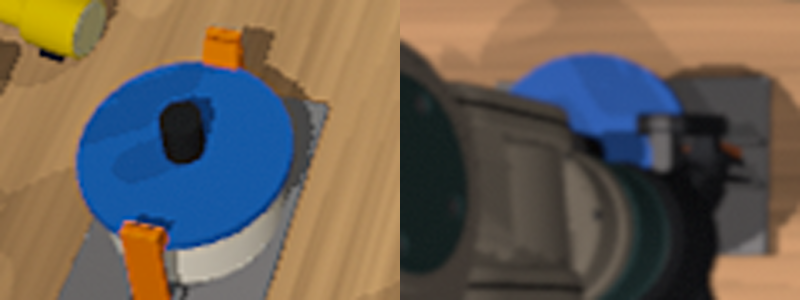

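jog_arm:
  series:
    - [[0,-0.04,0,0,0],[0,-0.08,0,0,0],[0,-0.12,0,0,0],[0,-0.16,0,0,0],[0,-0.2,0,0,0],[0,-0.24,0,0,0],[0,-0.26,0,0,0],[0,-0.26,0,0,0]]

```text
time_s: 19.7
tcp_pos: [0.469, -0.1429, 0.2214]
orientation: [0.709, 0.706, -0.0, 0.0]
force: [0.1, 0.6, -0.4]
finger_gap: 0.998
gripper_force: 0.0
```

```bash
cat > chk.py <<'E'
from h import *
from lid import fit
for z in(.0665,.070): fit('side',(190,290,130,140),z,[.549,.28]);fit('top',(50,150,160,140),z,[.549,.28])
ims={n:get_image(n) for n in('side','top')}
for n,rois in(('side',[(240,395,22,30),(262,336,24,20)]),('top',[(72,212,26,24),(140,212,28,24)])):
    old=cv2.imread(f'pics/{n}0.png')
    for x,y,w,h in rois:
        for i in(old,ims[n]):
            c=i[y:y+h,x:x+w].astype(float); m=(c[...,2]>c[...,0]*2+15)&(c[...,2]>c[...,1]*1.5); v,u=np.nonzero(m)
            print(n,m.sum(),'u',u.min()+x,u.max()+x,'v',v.min()+y,v.max()+y,'mean',round(u.mean()+x,2),round(v.mean()+y,2))
f=lambda i,x,y,w,h:cv2.resize(i[y:y+h,x:x+w],(400,300),interpolation=cv2.INTER_CUBIC)
o={n:cv2.imread(f'pics/{n}0.png') for n in ims}
cv2.imwrite('pics/c10.png',np.vstack([np.hstack([f(d['side'],205,330,120,90),f(d['top'],70,180,100,75)]) for d in(o,ims)]))
for z in(.0665,.070):
  for y in(.07,-.07): print('pred lid edge',z,y,proj('top',(.549,.28+y,z+.004)).round(1),proj('side',(.549,.28+y,z+.004)).round(1))
E
python3 chk.py
```

```text
side [  38   59   65   56 2556] [0.55   0.2794] 0.961
top [  36   46   60   61 2757] [0.5494 0.2827] 0.947
side [  38   59   65   56 2556] [0.5494 0.2813] 0.955
top [  36   46   60   61 2757] [0.5501 0.2807] 0.941
side 314 u 241 255 v 396 423 mean 248.49 409.14
side 302 u 241 255 v 397 423 mean 248.52 409.49
side 195 u 266 278 v 338 355 mean 272.02 346.53
side 137 u 266 278 v 338 350 mean 271.75 343.99
top 192 u 74 92 v 221 233 mean 82.33 227.46
top 127 u 74 85 v 221 233 mean 79.49 226.67
top 170 u 144 161 v 219 233 mean 151.76 226.28
top 170 u 145 161 v 220 233 mean 152.79 226.5
pred lid edge 0.0665 0.07 [ 85.2 226.6] [248.8 401.6]
pred lid edge 0.0665 -0.07 [147.2 226. ] [271.4 348.6]
pred lid edge 0.07 0.07 [ 84.4 226.4] [248.6 400.6]
pred lid edge 0.07 -0.07 [146.6 225.8] [271.3 347.6]
```

View pics/c10.png

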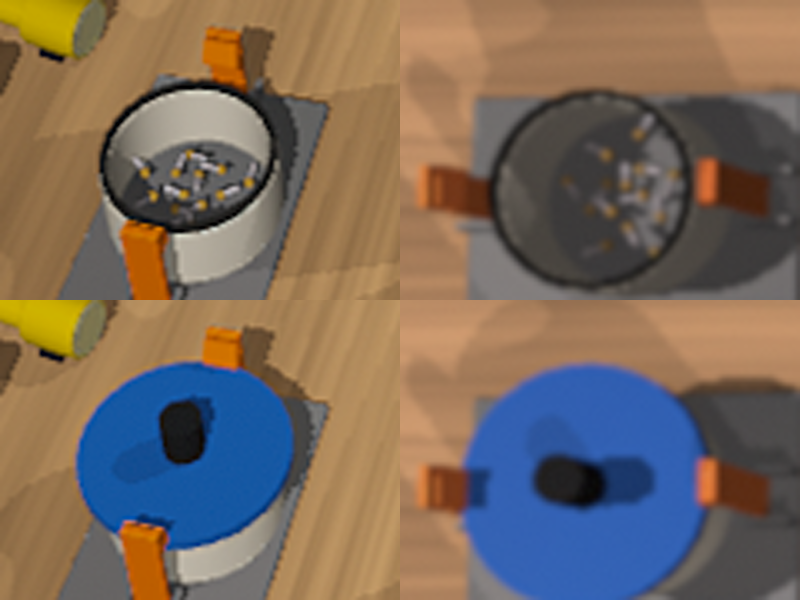

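The dish is covered and both clips look to be in their original places, at top (80,226) and (152,226). I'll check that at sub-pixel level for a spread clip, since 4 mm is about 2 px.

Run:
```python
from h import *
I={n:(cv2.imread(f'pics/{n}0.png'),get_image(n)) for n in('side','top')}
print('top -y R rows 222-230');
for i in I['top']: print(i[222:231,140:166,2].mean(0).round().astype(int))
print('top +y R');
for i in I['top']: print(i[223:232,70:96,2].mean(0).round().astype(int))
print('side +y clip col 245-252, v390-430')
for i in I['side']: print(i[390:428,244:251,2].mean(1).round().astype(int))
print('side -y clip col 268-276, v334-358')
for i in I['side']: print(i[334:358,268:276,2].mean(1).round().astype(int))
for dy in(0,.004):
  print(dy,'hook tops/tips',[(proj(n,(.549,.279+s*(r+dy),z)).round(1)) for n in('top','side') for s in(1,-1) for r,z in((.066,.0705),(.072,.09))])
```

```text
top -y R rows 222-230
[ 68  42  48  91 141 183 203 199 165 107  71  69  70  71  70  71  70  70
  70  69  67  66  63  63  65  71]
[ 50  48  52  90 154 203 218 214 185 129  93  91  92  92  92  92  91  90
  89  88  87  84  79  75  73  73]
top +y R
[166 168 171 181 198 207 185 140 134 147 130 115 114 115 114 110 102  94
  92  93  91  79  51  36  61  90]
[170 172 176 186 203 212 190 144 138 151 134 119 118 119 118 112  92  57
  29  25  28  36  47  51  52  52]
side +y clip col 245-252, v390-430
[ 74  60  54  49  41  21  55 141 168 197 201 190 184 183 184 183 183 183
 183 184 184 184 185 183 182 180 181 179 171 166 161 160 144 107  91  94
  97  98]
[ 21  22  22  21  17   5  58 148 174 203 207 196 190 189 189 189 189 189
 189 190 190 190 190 189 187 186 187 185 177 172 166 166 149 112  95  99
 101 103]
side -y clip col 268-276, v334-358
[167 167 166 161 165 187 195 177 172 196 202 200 200 200 201 194 184 183
 189 182 130  62  23  68]
[172 172 171 166 181 206 205 186 186 204 207 206 206 207 212 200 128  29
  15  20  22  22  21  21]
0 hook tops/tips [array([ 87.4, 226.6]), array([ 80. , 225.5]), array([145.9, 226. ]), array([145. , 224.9]), array([249.7, 399.5]), array([247.5, 396.4]), array([271. , 349.6]), array([271.1, 341.9])]
0.004 hook tops/tips [array([ 85.7, 226.6]), array([ 78.2, 225.5]), array([147.6, 226. ]), array([146.8, 224.8]), array([249. , 401.2]), array([246.8, 398.1]), array([271.5, 348.2]), array([271.7, 340.5])]
```

```bash
python3 -c "from cell import *; print(job_done())"
```

```text
the job is handed in; nothing more can be done
None
```

I laid the blue lid flat on the shelf, then picked it up by the knob, pressed it onto the dish and let go, and handed the job in at about 20 s. In the last pictures both clips are back in place over the lid's edge, and I never touched the screwdriver or torch; the hand-in returned no verdict, and I judged levelness only by eye.

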